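# Gauge two tube adapter blocks and reject the tight one

## Task

Pull the pin gauge out of its holster; only the pin can be reached there, so lay it down and take it again by its green handle. Try the pin in the bore of the left-hand yellow block on the white board, then in the right-hand one, without forcing it: push it most of the way in if it fits, or bring its tip up against the mouth of the bore for a moment if it does not. Then lay the gauge on the black mat and stand the block it did not fit upright in the middle of the red tray, leaving the good block standing on the board and the sample cup, timer and petri dish where they are.

Things in the scene. Friction and masses are not known exactly. Their poses are not given: they have to be found in the camera images.
- gauge_handle (a point): Centre of the pin gauge's handle: green, square, black-ribbed, 90 mm long, 30 x 30 mm. x points along the gauge to the pin. Gauge: loose, 0.15 kg, 140 mm long with the pin. Lying flat it rests on the handle, axis 15 mm up. At the start the whole handle is inside the holster, its front face 2 mm behind the mouth
- gauge_pin (a point): Middle of the gauge's round steel pin, 20 mm in diameter, 50 mm long, which stands out of the handle's +x end on its axis; 70 mm from the handle's centre. At the start 48 mm of the pin stick out of the holster, level. Axes as gauge_handle
- gauge_tip (a point): The tip of the gauge pin, 95 mm from the handle's centre. Axes as for gauge_handle
- holster_mouth (a point): Centre of the mouth of the holster, a fixed grey square sleeve on a black foot 120 x 60 x 6 mm. x points out of the mouth, the way the gauge pulls out. Sleeve: 100 mm long, 46 mm wide, roof 57 mm above the sink board; inside 36 mm square, 95 mm deep, floor 16 mm and this point (on the gauge axis) 31 mm above the sink board
- board (a point): Centre of the top of the fixed white stop board, 110 mm (x) by 220 mm (y), 8 mm above the sink board. x points to a grey fence (12 mm thick, 50 mm above the board) whose face is 43 mm from here; y to the left. The blocks stand some 55 mm left and right of here, bores facing -x, fence 1 to 9 mm behind; a pushed block slides back to it
- block_1_center (a point): Centre of a loose drilled block of yellow-painted aluminium on the white board: 60 mm deep along its bore, 50 mm wide, 80 mm tall, 0.4 kg. A round bore, ringed in black, runs through its middle. One block's bore is 27 mm wide and the gauge pin goes right in; the other's is 16 mm and the pin stops at its mouth. Which is which, and which stands left, is to be found out. x points along the bore from the open face into the block, z up. 
- block_2_center (a point): Centre of a loose drilled block of yellow-painted aluminium on the white board: 60 mm deep along its bore, 50 mm wide, 80 mm tall, 0.4 kg. A round bore, ringed in black, runs through its middle. One block's bore is 27 mm wide and the gauge pin goes right in; the other's is 16 mm and the pin stops at its mouth. Which is which, and which stands left, is to be found out. x points along the bore from the open face into the block, z up. 
- block_1_mouth (a point): Centre of this block's bore mouth on its front face, 40 mm above its underside, 30 mm from its centre. x points along the bore from the open face into the block, z up. 
- block_2_mouth (a point): Centre of this block's bore mouth on its front face, 40 mm above its underside, 30 mm from its centre. x points along the bore from the open face into the block, z up. 
- mat_top (a point): The centre of the top of the black rubber mat, fixed, 110 mm along x by 200 mm along y, 3 mm thick. Like the holster, the white board and the tray it lies on a rigid grey board laid over the sink, 340 x 480 mm, whose top is 30 mm above the worktop; there is no need to move that
- tray_in (a point): The centre of the inner floor of the fixed red reject tray, 120 x 120 mm outside, walls 4 mm thick and 25 mm tall, floor 4 mm above the sink board
- gauge: The pin gauge; origin 15 mm below the handle's centre. See gauge_handle
- block_1: A drilled yellow block; origin at the middle of its underside. See block_1_center
- block_2: A drilled yellow block; origin at the middle of its underside. See block_2_center
- sample_cup: A sample cup with a red lid, 58 mm wide, 63 mm tall, to the right of the white board, on the blue worktop; to be left alone. Origin under its centre
- timer: A white lab timer, 68 x 62 x 19 mm, on the front of the blue worktop, right of the mat; to be left alone. Origin under its centre
- petri_dish: A clear petri dish, 59 mm wide, 15 mm tall, on the blue worktop right of the grey board; to be left alone. Origin under its centre
Not all that is in view belongs to the job. What is shaped like the block_2 but turquoise is not meant.

How it is judged (in metres and radians):
On the way, in this order (a step that is already met when the one before it is completed fails the run):
1. the gauge has been tried in the left-hand block: the pin at least 35 mm deep in its bore, or its tip up against the mouth of a bore it does not fit (within 3 mm, and 8 mm of its centre) (((y of block_1_center in the frame of board above 0 m and x of gauge_tip in the frame of block_1_mouth between 0.035 and 0.07 m and y of gauge_tip in the frame of block_1_mouth between -0.008 and 0.008 m and z of gauge_tip in the frame of block_1_mouth between -0.008 and 0.008 m) or (y of block_2_center in the frame of board above 0 m and x of gauge_tip in the frame of block_2_mouth between -0.003 and 0.008 m and y of gauge_tip in the frame of block_2_mouth between -0.008 and 0.008 m and z of gauge_tip in the frame of block_2_mouth between -0.008 and 0.008 m))), for 0.1 s.
2. the gauge has been tried in the right-hand block in the same way (((y of block_1_center in the frame of board below 0 m and x of gauge_tip in the frame of block_1_mouth between 0.035 and 0.07 m and y of gauge_tip in the frame of block_1_mouth between -0.008 and 0.008 m and z of gauge_tip in the frame of block_1_mouth between -0.008 and 0.008 m) or (y of block_2_center in the frame of board below 0 m and x of gauge_tip in the frame of block_2_mouth between -0.003 and 0.008 m and y of gauge_tip in the frame of block_2_mouth between -0.008 and 0.008 m and z of gauge_tip in the frame of block_2_mouth between -0.008 and 0.008 m))), for 0.1 s.
At the end, for the whole second after the job is handed in: the narrow-bored block stands upright (0.1 rad) on the red tray's floor, within 45 mm of its centre in x and y; the wide-bored block stands upright on the white board; the gauge lies flat with its handle's middle over the black mat; all at rest (under 0.02 m/s) (x of block_2_center in the frame of tray_in between -0.045 and 0.045 m and y of block_2_center in the frame of tray_in between -0.045 and 0.045 m and z of block_2_center in the frame of tray_in between 0.033 and 0.05 m and angle between each of block_2_center, block_1_center's own z axis and vertical below 0.1 rad and x of block_1_center in the frame of board between -0.045 and 0.045 m and y of block_1_center in the frame of board between -0.11 and 0.11 m and z of block_1_center in the frame of board between 0.033 and 0.05 m and x of gauge_handle in the frame of mat_top between -0.055 and 0.055 m and y of gauge_handle in the frame of mat_top between -0.1 and 0.1 m and z of gauge_handle in the frame of mat_top between 0.008 and 0.022 m and linear speed of each of block_1, block_2, gauge below 0.02 m/s); the robot touches nothing.
It fails at once if the gauge is forced against a block (over 40 N) (contact force between gauge and block_1 above 40 N or contact force between gauge and block_2 above 40 N).
It fails at once if the block that fits is lifted off the board (z of block_1_center in the frame of board above 0.06 m).
It fails at once if a bystander is disturbed (moved over 30 mm) (distance of any of sample_cup, timer, petri_dish from where it was at the start of the episode above 0.03 m).
It also fails if it takes over 72 s, if anything falls off the work surface, if the arm or the gripper's body presses on something with over 40 N, if the wrist force passes 120 N, or if a joint passes its speed limit or range.

## Robot

A 6-joint arm with a two-finger parallel gripper is mounted at the origin on a cart in front of the work surface, level with it; the furniture and walls round the work are solid. World frame = base frame: x ahead of the robot, y to its left, z up, the work surface at z = 0. Lengths are in m, angles in degrees, forces in N, time in s.
With the tool pointing down it reaches from about 0.35 to 0.875 m from the base axis. Payload 4.2 kg.
Tool frame: the origin (TCP) lies at the very end of the fingers, on their centre line; the grasp point (between the pads) lies 19 mm behind it; z points along the fingers, y is the line along which they close (so a half turn about z gives the same grasp; the last joint's range is limited). The gripper opens to 87 mm and grips with 3 to 60 N. Pads are 19 mm wide; open, the fingers measure 117 mm over their backs; the gripper's body (75 mm by 190 mm) begins 51 mm behind the grasp point.
Start: joints at [82.139, 22.042, 0.453, 0, -68.411, -14.817], TCP at [0.241, 0.577, 0.223] pointing down, gripper open.
Joint ranges: [-179.83, 179.83], [-69.29, 118.12], [-61.27, 80.66], [-181.25, 117.63], [-171.15, -9.14], [-177.46, 177.46]. Speed limits (degrees/s): [159.86, 159.86, 180, 180, 180, 180].

## Interface

Orientations are given as a 3x3 rotation matrix whose columns are the frame's x, y, z axes.
In Python, from station import * gives the robot as it stands.
- The arm moves only by the shell command python3 -m pendant 'ROWS'. ROWS is JSON, a list of rows, each an object of numbers: "x", "y", "z": the shift along the world's x, y, z normalised to -1 to 1, where 1 is 250 mm; "rx", "ry", "rz": the turn, a rotation vector about the world's x, y, z normalised to -1 to 1, where 1 is 180 degrees; "claw": the opening, from 0 (shut) to 1 (fully open). A call has exactly 8 rows; each row is the pose to reach, as a shift and turn from the pose commanded when the call began, turning the shorter way round; what a row does not reach only later rows make up. A row lasts 1/8 s, in which the tool goes at most 62.5 mm and 10.7 degrees, less where a joint would pass 70% of its speed; a pose out of reach is approached as far as the arm can. A call with a number of a shift or a turn outside -1 to 1 is refused whole. A call with a gripper value outside its range is refused whole. The fingers move at their own pace and stop on an object; the grip force is fixed at half the most. Time passes only in rows, so rows that repeat a pose let the fingers close, or fill a call up. It gives the time, the measured TCP pose, the force, the opening and the grip force at its end, in the units of the state.
- sense(): the state, without advancing time (a new reading comes with each control period).
- capture(name): name is "scene" or "top" or "wrist"; returns a dict with "color" (420x560x3 uint8, red, green, blue), "mtx" (3x3 intrinsics, pixels), "k1" (the pictures are not rectified: a ray, as slopes to the right and down, at radius r is drawn at 1 + k1 r^2 times it, then the intrinsics apply), "world_to_cam" (4x4, takes a point from world to camera coordinates). Camera axes: x right, y up, looking along -z (the intrinsics and any distortion apply to the point x, -y, -z); pixel columns grow to the right and rows downward; lengths in m; the calibration is good to about 2 mm. A picture is of the moment at which its call begins. There is no depth.
- finish_job(): hands the job in; it is judged then, once.
Trained networks look in a picture, given as the dict that the camera call returned (one of the last four; its "shot" number tells which), for a name from the list of things; names that differ only in an ending like _2 or _b are one class to them, and where a whole thing is asked for, a point or a joint stands for the part that bears it (a point fixed in the world has none). Each returns a list of dicts, best first, with "conf" (0 to 1); they miss things now and then, are a little off and sometimes report something else, mostly with a low value. They report only what shows in the picture. A call takes as long as a camera call. They do not tell look-alikes from the thing itself.
- search_frame(picture, label): "centre" ([column, row] in pixels, amid what is visible of it).
- regions_of(picture, label): "region" (420x560 bool, what is visible of it) and "centre" ([column, row] in pixels, amid what is visible of it).
The state is a dict: "time_s": time; "joints": joint angles; "joint_velocities": joint speeds; "effort": joint torques, N m; "tcp_pos": TCP position; "ee_rot": TCP orientation; "wrist_force": force on the tool from outside, world axes, zero at the start; "moment": the same for the moment, N m; "gripper_width": opening from 0.0 (shut) to 1.0 (fully open); "gripper_force": force on a finger pad.
Only numpy, scipy, OpenCV 4.12 (cv2) and the standard library are available. Lean on these libraries where they do the work, as an engineer would, in place of code of your own. Each camera call takes 0.05 s, during which the arm holds its last target. There are 200 camera calls.

## Working session

There is one attempt and no reset: what is moved stays moved. The work goes in short steps, Python scripts to look and compute and a shell command to move; the robot and the scene stay as the last step left them, time stands still between calls to the robot, and variables do not carry over. Pictures are saved under pics/ and viewed, at most 11 in all, crops included, and the job is handed in when it is done.

```bash
ls; mkdir -p pics
python3 - <<'E'
from station import *
import cv2, numpy as np
for n in ["scene","top"]:
    p=capture(n); cv2.imwrite(f"pics/{n}0.png",p["color"][:,:,::-1])
    print(n,p["k1"],p["mtx"].tolist(),np.round(p["world_to_cam"],4).tolist())
    for l in ["gauge_pin","gauge_handle","holster_mouth","board","block_1","block_1_mouth","mat_top","tray_in","sample_cup","timer","petri_dish"]:
        print(l,[(np.round(d["centre"],1).tolist(),round(d["conf"],2)) for d in search_frame(p,l)][:4])
print(sense())
E
```

```text
pics
scene -0.08307955595250516 [[475.173073639546, 0.0, 276.3836071299645], [0.0, 475.173073639546, 202.5098238278942], [0.0, 0.0, 1.0]] [[-0.3265, -0.9452, 0.0088, 0.2314], [0.8393, -0.2856, 0.4627, -0.4832], [-0.4348, 0.1584, 0.8865, -1.1388], [0.0, 0.0, 0.0, 1.0]]
gauge_pin [([180.6, 270.3], 0.48)]
gauge_handle [([181.4, 267.4], 0.58), ([239.5, 181.5], 0.24)]
holster_mouth [([154.9, 278.6], 0.79), ([284.0, 178.8], 0.51), ([181.9, 270.1], 0.4)]
board [([221.1, 206.0], 0.65)]
block_1 [([239.5, 183.7], 0.96), ([403.6, 205.7], 0.71), ([209.3, 199.8], 0.66)]
block_1_mouth [([207.0, 202.2], 0.61), ([231.0, 250.5], 0.59)]
mat_top [([231.1, 251.6], 0.67), ([307.0, 216.6], 0.45)]
tray_in [([151.4, 234.8], 0.73), ([208.2, 201.1], 0.32)]
sample_cup [([282.7, 178.5], 0.9)]
timer [([301.8, 246.9], 0.62)]
petri_dish [([310.2, 216.1], 0.75)]
top -0.08748852695533338 [[386.9336381355483, 0.0, 274.90918999612114], [0.0, 386.9336381355483, 206.45168042649908], [0.0, 0.0, 1.0]] [[0.0312, -0.9995, -0.0022, 0.0525], [0.9719, 0.0298, 0.2334, -0.5601], [-0.2332, -0.0094, 0.9724, -0.8715], [0.0, 0.0, 0.
[... 579 characters left out ...]
119440e+01, -1.48166510e+01]), 'joint_velocities': array([-0.09023267,  0.01139545, -0.01998263,  0.10772877,  0.01659407,
        0.00778065]), 'effort': array([ 2.78108491e-04, -3.90481067e+01,  1.87617159e+01,  4.22438040e+00,
        1.53728103e-02, -2.10414930e-05]), 'tcp_pos': array([0.24089979, 0.57667549, 0.2225186 ]), 'ee_rot': array([[ 9.22712948e-01, -3.85487762e-01, -6.61011619e-06],
       [-3.85487762e-01, -9.22712945e-01, -7.69270014e-05],
       [ 2.35551778e-05,  7.35296591e-05, -9.99999997e-01]]), 'wrist_force': array([ 0.36111582, -0.42978558, -0.17952903]), 'moment': array([ 0.03372199, -0.00370466, -0.04861997]), 'gripper_force': 0.0, 'gripper_width': 1.0034279806631783}
```

Run:
```python
import cv2
a=cv2.imread("pics/top0.png")[130:310,90:350]; cv2.imwrite("pics/top0c.png",cv2.resize(a,None,fx=3,fy=3,interpolation=2))
a=cv2.imread("pics/scene0.png")[130:330,110:430]; cv2.imwrite("pics/scene0c.png",cv2.resize(a,None,fx=2.5,fy=2.5,interpolation=2))
```

```text
(no output)
```

View pics/top0c.png

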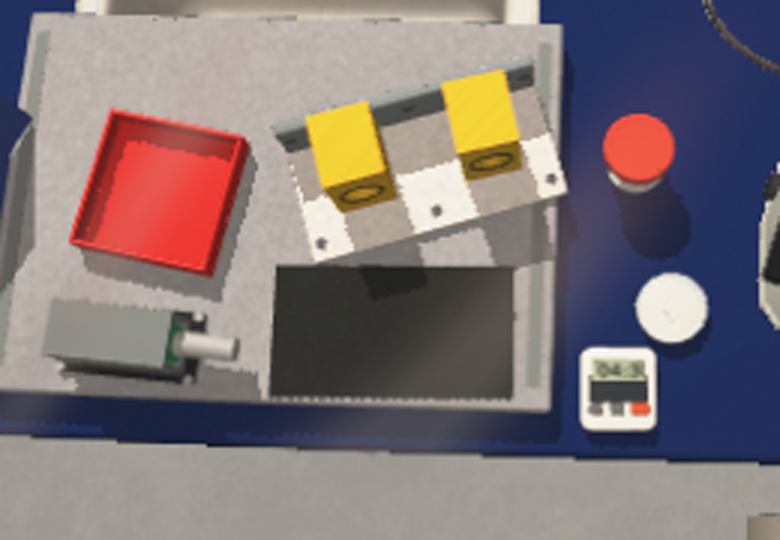

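View pics/scene0c.png

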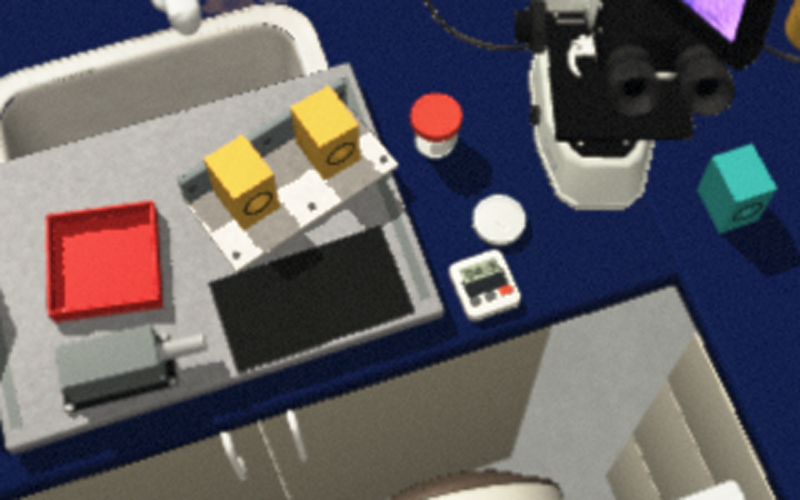

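Top crop: two yellow blocks on the white board (full-picture pixels ≈ (206,180) left, (251,168) right), with the turquoise look-alike far right at scene (403,206), which is not meant. The gauge pin sticks out of the grey holster toward image right (≈ (160,245)). The only green object is the gauge in the holster at ≈ (148,245).

```bash
cat > h.py <<'E'
from station import *
import numpy as np, cv2
def ray(p,uv):
    uv=np.array(uv,float).reshape(-1,1,2)
    s=cv2.undistortPoints(uv,p["mtx"],np.array([p["k1"],0,0,0.]))[:,0]
    M=np.array(p["world_to_cam"]);R=M[:3,:3];c=-R.T@M[:3,3]
    return c,np.c_[s[:,0],-s[:,1],-np.ones(len(s))]@R
def at_z(p,uv,z):
    c,d=ray(p,uv); return c+d*((z-c[2])/d[:,2])[:,None]
def proj(p,X):
    X=np.atleast_2d(X);M=np.array(p["world_to_cam"]);q=X@M[:3,:3].T+M[:3,3]
    s=np.c_[q[:,0]/-q[:,2],-q[:,1]/-q[:,2]];s=s*(1+p["k1"]*(s**2).sum(1))[:,None]
    return s@p["mtx"][:2,:2].T+p["mtx"][:2,2]
def state():
    s=sense();print("t",round(s["time_s"],2),"tcp",np.round(s["tcp_pos"],4),"R",np.round(s["ee_rot"],3).tolist(),"F",np.round(s["wrist_force"],1),"w",round(s["gripper_width"],3),"gf",round(s["gripper_force"],1),"j",np.round(s["joints"],0))
def save(p,n,box=None,f=1):
    a=p["color"][:,:,::-1]
    if box: a=a[box[1]:box[3],box[0]:box[2]]
    cv2.imwrite(f"pics/{n}.png",cv2.resize(a,None,fx=f,fy=f,interpolation=2))
E
python3 - <<'E'
from h import *
p=capture("top")
def f(l,z,pts):
    X=at_z(p,np.array(pts)/3+[90-.33,130-.33],z);print(l,np.round(X[:,:2],4).tolist(),"mean",np.round(X.mean(0)[:2],4))
f("boardfront",.038,[(317,262),(566,192)])
f("mat",.033,[(277,267),(512,267),(512,398),(270,398)])
f("trayrim",.055,[(111,109),(248,137),(212,276),(70,242)])
f("L",.118,[(306,115),(367,102),(386,178),(327,187)])
f("R",.118,[(442,82),(503,69),(520,143),(462,151)])
f("pin base,tip",.061,[(178,346),(238,349)])
f("holster roof",.087,[(62,298),(178,309),(166,371),(45,358)])
f("cup",.063,[(638,148)]);f("dish",.015,[(671,308)]);f("timer",.019,[(617,388)])
f("mouths",.078,[(362,194),(491,162)])
E
```

```text
boardfront [[0.5318, 0.2675], [0.5983, 0.0624]] mean [0.5651 0.165 ]
mat [[0.5275, 0.302], [0.5337, 0.1054], [0.4253, 0.1012], [0.4185, 0.2986]] mean [0.4763 0.2018]
trayrim [[0.6556, 0.452], [0.6336, 0.3309], [0.5139, 0.3495], [0.5386, 0.4725]] mean [0.5854 0.4012]
L [[0.6329, 0.2681], [0.6449, 0.2207], [0.5833, 0.2016], [0.5748, 0.2468]] mean [0.609  0.2343]
R [[0.6632, 0.1626], [0.6755, 0.115], [0.6147, 0.0992], [0.6068, 0.1439]] mean [0.6401 0.1302]
pin base,tip [[0.4548, 0.3698], [0.4541, 0.3207]] mean [0.4545 0.3452]
holster roof [[0.4861, 0.4589], [0.4806, 0.364], [0.4317, 0.3685], [0.438, 0.4667]] mean [0.4591 0.4146]
cup [[0.6309, 0.0041]] mean [0.6309 0.0041]
dish [[0.5063, -0.0287]] mean [ 0.5063 -0.0287]
timer [[0.4375, 0.0155]] mean [0.4375 0.0155]
mouths [[0.5807, 0.2266], [0.6106, 0.1238]] mean [0.5957 0.1752]
```

```bash
python3 -m pendant '[{"x":0.848,"y":-0.904,"z":-0.25,"rz":-0.393,"claw":1},{"x":0.848,"y":-0.904,"z":-0.25,"rz":-0.393,"claw":1},{"x":0.848,"y":-0.904,"z":-0.25,"rz":-0.393,"claw":1},{"x":0.848,"y":-0.904,"z":-0.25,"rz":-0.393,"claw":1},{"x":0.848,"y":-0.904,"z":-0.25,"rz":-0.393,"claw":1},{"x":0.848,"y":-0.904,"z":-0.25,"rz":-0.393,"claw":1},{"x":0.848,"y":-0.904,"z":-0.25,"rz":-0.393,"claw":1},{"x":0.848,"y":-0.904,"z":-0.25,"rz":-0.393,"claw":1}]'
python3 - <<'E'
from h import *
state()
p=capture("wrist");save(p,"w1");print(np.round(p["world_to_cam"],3).tolist(),p["mtx"][0].tolist())
for l in ["gauge_pin","holster_mouth"]:
    for r in regions_of(p,l)[:2]:
        X=at_z(p,[r["centre"]],.061);print(l,r["conf"],r["centre"],X)
        if l=="gauge_pin":
            rr=cv2.minAreaRect(np.argwhere(r["region"])[:,::-1].astype(np.float32));print(rr,np.round(at_z(p,cv2.boxPoints(rr),.061),4).tolist())
E
```

```text
t 1.25 tcp [0.2409 0.5767 0.2226] R [[0.923, -0.386, -0.0], [-0.386, -0.923, 0.0], [-0.0, -0.0, -1.0]] F [ 0.3  0.6 -0.1] w 0.999 gf 0.0 j [ 82.  22.   0.  -0. -68. -15.]
[[-0.386, -0.923, 0.0, 0.623], [0.881, -0.369, -0.296, 0.037], [0.273, -0.114, 0.955, -0.391], [0.0, 0.0, 0.0, 1.0]] [356.90849494231776, 0.0, 282.54961443082584]$[0]: bad value
```

View pics/w1.png

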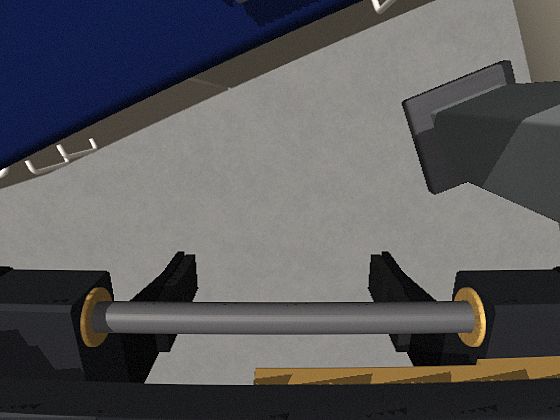

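The wrist picture shows only floor and worktop, since the move was refused. I'll retry with every key present.

```bash
python3 -m pendant '[{"x":0.848,"y":-0.904,"z":-0.25,"rx":0,"ry":0,"rz":-0.393,"claw":1},{"x":0.848,"y":-0.904,"z":-0.25,"rx":0,"ry":0,"rz":-0.393,"claw":1},{"x":0.848,"y":-0.904,"z":-0.25,"rx":0,"ry":0,"rz":-0.393,"claw":1},{"x":0.848,"y":-0.904,"z":-0.25,"rx":0,"ry":0,"rz":-0.393,"claw":1},{"x":0.848,"y":-0.904,"z":-0.25,"rx":0,"ry":0,"rz":-0.393,"claw":1},{"x":0.848,"y":-0.904,"z":-0.25,"rx":0,"ry":0,"rz":-0.393,"claw":1},{"x":0.848,"y":-0.904,"z":-0.25,"rx":0,"ry":0,"rz":-0.393,"claw":1},{"x":0.848,"y":-0.904,"z":-0.25,"rx":0,"ry":0,"rz":-0.393,"claw":1}]'
python3 - <<'E'
from h import *
state()
p=capture("wrist");save(p,"w2")
for l in ["gauge_pin","holster_mouth"]:
    for r in regions_of(p,l)[:2]:
        X=at_z(p,[r["centre"]],.061);print(l,r["conf"],r["centre"],X)
        if l=="gauge_pin":
            rr=cv2.minAreaRect(np.argwhere(r["region"])[:,::-1].astype(np.float32));print(rr,np.round(at_z(p,cv2.boxPoints(rr),.061),4).tolist())
E
```

```text
time_s: 2.4
tcp_pos: [0.4532, 0.3505, 0.1601]
ee_rot: [[-0.059, -0.998, 0.0], [-0.998, 0.059, 0.0], [-0.0, -0.0, -1.0]]
wrist_force: [-1.1, 0.6, -0.2]
gripper_width: 0.999
gripper_force: 0.0
t 2.4 tcp [0.4532 0.3505 0.1601] R [[-0.059, -0.998, 0.0], [-0.998, 0.059, 0.0], [-0.0, -0.0, -1.0]] F [-1.1  0.6 -0.2] w 0.999 gf 0.0 j [ 54.  20. -12.   0. -58. -57.]
gauge_pin 0.63 [279.6, 213.8] [[0.45411684 0.34958202 0.061     ]]
((281.1134338378906, 211.7108154296875), (36.11647033691406, 71.71601104736328), 1.9749338626861572) [[0.4698, 0.3761, 0.061], [0.4636, 0.319, 0.061], [0.4369, 0.3215, 0.061], [0.4414, 0.3789, 0.061]]
gauge_pin 0.21 [43.8, 66.1] [[0.6129297  0.23117202 0.061     ]]
((58.5, 61.5), (123.0, 117.0), 90.0) [[0.6356, 0.1854, 0.061], [0.5531, 0.1942, 0.061], [0.5669, 0.2742, 0.061], [0.6564, 0.2671, 0.061]]
holster_mouth 0.71 [280.3, 278.5] [[0.45694993 0.40467851 0.061     ]]
```

```bash
python3 -m pendant '[{"x":0.004,"y":0,"z":-0.24,"rx":0,"ry":0,"rz":0,"claw":1},{"x":0.004,"y":0,"z":-0.4,"rx":0,"ry":0,"rz":0,"claw":1},{"x":0.004,"y":0,"z":-0.472,"rx":0,"ry":0,"rz":0,"claw":1},{"x":0.004,"y":0,"z":-0.472,"rx":0,"ry":0,"rz":0,"claw":1},{"x":0.004,"y":0,"z":-0.472,"rx":0,"ry":0,"rz":0,"claw":0},{"x":0.004,"y":0,"z":-0.472,"rx":0,"ry":0,"rz":0,"claw":0},{"x":0.004,"y":0,"z":-0.472,"rx":0,"ry":0,"rz":0,"claw":0},{"x":0.004,"y":0,"z":-0.472,"rx":0,"ry":0,"rz":0,"claw":0}]'
```

```text
time_s: 3.55
tcp_pos: [0.4541, 0.3508, 0.0426]
ee_rot: [[-0.06, -0.998, 0.001], [-0.998, 0.06, 0.001], [-0.001, -0.0, -1.0]]
wrist_force: [-0.1, -0.4, 1.1]
gripper_width: 0.632
gripper_force: 0.0
```

```bash
python3 -m pendant '[{"x":0,"y":0,"z":0,"rx":0,"ry":0,"rz":0,"claw":0},{"x":0,"y":0,"z":0,"rx":0,"ry":0,"rz":0,"claw":0},{"x":0,"y":0,"z":0,"rx":0,"ry":0,"rz":0,"claw":0},{"x":0,"y":0,"z":0,"rx":0,"ry":0,"rz":0,"claw":0},{"x":0,"y":0,"z":0,"rx":0,"ry":0,"rz":0,"claw":0},{"x":-0.004,"y":-0.06,"z":0,"rx":0,"ry":0,"rz":0,"claw":0},{"x":-0.01,"y":-0.14,"z":0,"rx":0,"ry":0,"rz":0,"claw":0},{"x":-0.013,"y":-0.22,"z":0.004,"rx":0,"ry":0,"rz":0,"claw":0}]';python3 -m pendant '[{"x":-0.004,"y":-0.08,"z":0,"rx":0,"ry":0,"rz":0,"claw":0},{"x":-0.01,"y":-0.16,"z":0,"rx":0,"ry":0,"rz":0,"claw":0},{"x":-0.014,"y":-0.24,"z":0,"rx":0,"ry":0,"rz":0,"claw":0},{"x":-0.019,"y":-0.32,"z":0,"rx":0,"ry":0,"rz":0,"claw":0},{"x":-0.024,"y":-0.4,"z":0,"rx":0,"ry":0,"rz":0,"claw":0},{"x":-0.029,"y":-0.48,"z":0,"rx":0,"ry":0,"rz":0,"claw":0},{"x":-0.032,"y":-0.53,"z":0,"rx":0,"ry":0,"rz":0,"claw":0},{"x":-0.032,"y":-0.53,"z":0,"rx":0,"ry":0,"rz":0,"claw":0}]'
python3 - <<'E'
from h import *
state()
for n in ["scene","top"]:
    p=capture(n)
    for l in ["gauge_pin","gauge_handle"]:
        print(l,[(np.round(d["centre"],1).tolist(),round(d["conf"],2),at_z(p,[d["centre"]],.061).round(3).tolist()) for d in search_frame(p,l)][:2])
save(p,"t1",(90,130,350,310),3)
E
```

```text
time_s: 4.55
tcp_pos: [0.45, 0.2935, 0.0428]
ee_rot: [[-0.06, -0.998, -0.001], [-0.998, 0.06, -0.001], [0.001, 0.001, -1.0]]
wrist_force: [0.8, 0.1, -1.6]
gripper_width: 0.221
gripper_force: 29.9
time_s: 5.55
tcp_pos: [0.4426, 0.1623, 0.0431]
ee_rot: [[-0.061, -0.998, -0.0], [-0.998, 0.061, -0.0], [0.0, 0.0, -1.0]]
wrist_force: [-0.1, 0.2, -2.9]
gripper_width: 0.217
gripper_force: 29.9
t 5.55 tcp [0.4426 0.1623 0.0431] R [[-0.061, -0.998, -0.0], [-0.998, 0.061, -0.0], [0.0, 0.0, -1.0]] F [-0.1  0.2 -2.9] w 0.217 gf 29.9 j [ 40.  20. -34.  -0. -36. -43.]
gauge_pin [([234.5, 174.1], 0.42, [[0.685, 0.136, 0.061]])]
gauge_handle []
gauge_pin [([301.4, 178.3], 0.67, [[0.633, 0.006, 0.061]])]
gauge_handle []
```

View pics/t1.png

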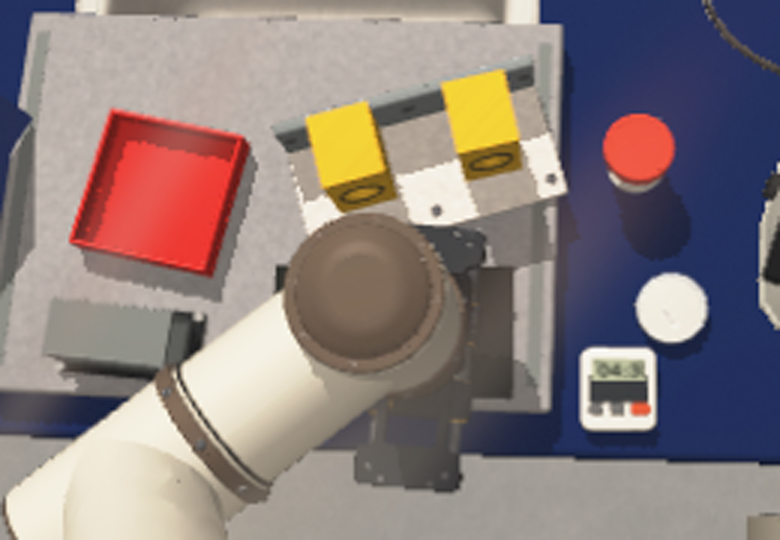

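```bash
python3 -m pendant '[{"x":0.06,"y":0,"z":0,"rx":0,"ry":0,"rz":0,"claw":0},{"x":0.12,"y":0,"z":0,"rx":0,"ry":0,"rz":0,"claw":0},{"x":0.12,"y":0,"z":-0.012,"rx":0,"ry":0,"rz":0,"claw":0},{"x":0.12,"y":0,"z":-0.028,"rx":0,"ry":0,"rz":0,"claw":0},{"x":0.12,"y":0,"z":-0.03,"rx":0,"ry":0,"rz":0,"claw":0},{"x":0.12,"y":0,"z":-0.03,"rx":0,"ry":0,"rz":0,"claw":0.5},{"x":0.12,"y":0,"z":-0.03,"rx":0,"ry":0,"rz":0,"claw":0.5},{"x":0.12,"y":0,"z":-0.03,"rx":0,"ry":0,"rz":0,"claw":0.5}]';python3 -m pendant '[{"x":0,"y":0,"z":0,"rx":0,"ry":0,"rz":0,"claw":0.7},{"x":0,"y":0,"z":0.1,"rx":0,"ry":0,"rz":0,"claw":1},{"x":0,"y":0.1,"z":0.3,"rx":0,"ry":0,"rz":0,"claw":1},{"x":0,"y":0.22,"z":0.5,"rx":0,"ry":0,"rz":0,"claw":1},{"x":0,"y":0.22,"z":0.5,"rx":0,"ry":0,"rz":0,"claw":1},{"x":0,"y":0.22,"z":0.5,"rx":0,"ry":0,"rz":0,"claw":1},{"x":0,"y":0.22,"z":0.5,"rx":0,"ry":0,"rz":0,"claw":1},{"x":0,"y":0.22,"z":0.5,"rx":0,"ry":0,"rz":0,"claw":1}]'
python3 - <<'E'
from h import *
state()
p=capture("wrist");save(p,"w3")
for l,z in [("gauge_pin",.048),("gauge_handle",.06)]:
    for r in regions_of(p,l)[:2]:
        print(l,r["conf"],r["centre"],at_z(p,[r["centre"]],z).round(4))
        rr=cv2.minAreaRect(np.argwhere(r["region"])[:,::-1].astype(np.float32));print(rr,np.round(at_z(p,cv2.boxPoints(rr),z),4)[:,:2].tolist())
E
```

```text
time_s: 6.85
tcp_pos: [0.4729, 0.1634, 0.0359]
ee_rot: [[-0.059, -0.998, 0.001], [-0.998, 0.059, 0.001], [-0.001, -0.001, -1.0]]
wrist_force: [-0.1, -1.0, 0.0]
gripper_width: 0.46
gripper_force: 0.0
time_s: 7.85
tcp_pos: [0.4723, 0.2174, 0.1594]
ee_rot: [[-0.06, -0.998, -0.002], [-0.998, 0.06, -0.002], [0.002, 0.002, -1.0]]
wrist_force: [0.0, 0.5, -0.3]
gripper_width: 0.998
gripper_force: 0.0
t 7.85 tcp [0.4723 0.2174 0.1594] R [[-0.06, -0.998, -0.002], [-0.998, 0.06, -0.002], [0.002, 0.002, -1.0]] F [ 0.   0.5 -0.3] w 0.998 gf 0.0 j [ 43.  15. -19.  -0. -56. -46.]
gauge_pin 0.57 [281.6, 198.2] [[0.4709 0.2073 0.048 ]]
((278.0, 189.5), (179.0, 40.0), 90.0) [[0.4836, 0.1318], [0.4543, 0.1336], [0.4613, 0.2792], [0.4954, 0.2771]]
gauge_handle 0.57 [277.9, 198.5] [[0.4735 0.2042 0.06  ]]
((278.0, 190.5), (179.0, 40.0), 90.0) [[0.4829, 0.1326], [0.4549, 0.1343], [0.4616, 0.2738], [0.4942, 0.2718]]
```

View pics/w3.png

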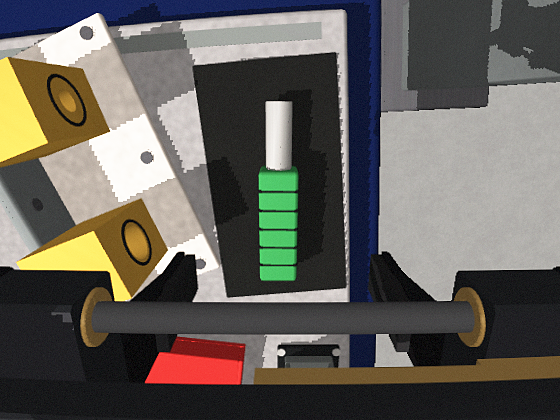

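The gauge lies flat on the mat: handle (278,168–280), pin tip at (278,101). The bores show at (136,243) for the left block and (68,100) for the right.

Run:
```python
from h import *
p=capture("wrist")
print("handle top corners",at_z(p,[(260,169),(297,169),(297,280),(260,280)],.063).round(4)[:,:2].tolist())
print("tip",at_z(p,[(278,101)],.048).round(4)[:,:2])
print("mouth L,R",at_z(p,[(136,243),(68,100)],.078).round(4)[:,:2].tolist())
for r in regions_of(p,"block_1_mouth")[:3]: print(r["conf"],r["centre"],at_z(p,[r["centre"]],.078).round(4))
print("L top edge front",at_z(p,[(124,200),(168,250)],.118).round(4)[:,:2].tolist())
```

```text
handle top corners [[0.4855, 0.181], [0.4585, 0.1826], [0.4629, 0.2729], [0.4927, 0.2711]]
tip [[0.4695 0.1339]]
mouth L,R [[0.5808, 0.2276], [0.6092, 0.1233]]
0.64 [114.0, 250.6] [[0.5987 0.2328 0.078 ]]
L top edge front [[0.5643, 0.1846], [0.5427, 0.2182]]
```

```bash
python3 -m pendant '[{"x":0.011,"y":0.038,"z":-0.2,"rx":0,"ry":0,"rz":0,"claw":0.7},{"x":0.011,"y":0.038,"z":-0.4,"rx":0,"ry":0,"rz":0,"claw":0.7},{"x":0.011,"y":0.038,"z":-0.49,"rx":0,"ry":0,"rz":0,"claw":0.7},{"x":0.011,"y":0.038,"z":-0.494,"rx":0,"ry":0,"rz":0,"claw":0.7},{"x":0.011,"y":0.038,"z":-0.494,"rx":0,"ry":0,"rz":0,"claw":0},{"x":0.011,"y":0.038,"z":-0.494,"rx":0,"ry":0,"rz":0,"claw":0},{"x":0.011,"y":0.038,"z":-0.494,"rx":0,"ry":0,"rz":0,"claw":0},{"x":0.011,"y":0.038,"z":-0.494,"rx":0,"ry":0,"rz":0,"claw":0}]'
cat > fit.py <<'E'
from h import *
from scipy.optimize import minimize
P={n:capture(n) for n in ["scene","top"]}
I={n:cv2.imread(f"pics/{n}0.png") for n in P}
K=8
def hull(p,x,y,yaw):
    c,s=np.cos(yaw),np.sin(yaw)
    V=[[x+c*a-s*b,y+s*a+c*b,z] for a in(-.03,.03) for b in(-.025,.025) for z in(.038,.118)]
    return cv2.convexHull(proj(p,V).astype(np.float32))
for name,x0,y0 in [("L",.609,.2343),("R",.6401,.1302)]:
    def cost(q,only=None):
        t=0
        for n in P:
            if only and n!=only: continue
            hsv=cv2.cvtColor(I[n],cv2.COLOR_BGR2HSV)
            m=((hsv[...,0]>15)&(hsv[...,0]<35)&(hsv[...,1]>110)).astype(np.uint8)
            m=cv2.morphologyEx(m,cv2.MORPH_CLOSE,np.ones((5,5)))
            c=proj(P[n],[[x0,y0,.078]])[0].astype(int); u,v=c-40
            big=cv2.resize(m[v:v+80,u:u+80]*255,None,fx=K,fy=K,interpolation=1)>127
            h=((hull(P[n],*q[:2],q[2])-[u,v]+.5)*K).astype(np.int32)
            g=np.zeros(big.shape,np.uint8);cv2.fillConvexPoly(g,h,1)
            roi=cv2.dilate(g,np.ones((6*K,6*K)))>0
            t+=((g>0)!=big)[roi].sum()/K/K
        return t
    for o in (None,"scene","top"):
        r=min((minimize(cost,[x0,y0,yw],args=(o,),method="Nelder-Mead",options=dict(initial_simplex=np.array([x0,y0,yw])+np.array([[0,0,0],[.006,0,0],[0,.006,0],[0,0,.1]]),xatol=1e-4)) for yw in(.2,.35)),key=lambda r:r.fun)
        x,y,w=r.x;print(name,o,np.round(r.x[:2],4),"yaw",round(np.degrees(w),1),"cost",round(r.fun,1),"mouth",round(x-.03*np.cos(w),4),round(y-.03*np.sin(w),4))
E
python3 fit.py
```

```text
time_s: 9.1
tcp_pos: [0.4757, 0.2279, 0.0377]
ee_rot: [[-0.06, -0.998, 0.001], [-0.998, 0.06, 0.001], [-0.001, -0.001, -1.0]]
wrist_force: [-1.2, 0.0, 3.1]
gripper_width: 0.341
gripper_force: 30.0
L None [0.6112 0.2363] yaw 18.1 cost 68.1 mouth 0.5827 0.227
L scene [0.6122 0.2356] yaw 17.9 cost 25.5 mouth 0.5837 0.2264
L top [0.6105 0.2368] yaw 18.0 cost 28.5 mouth 0.582 0.2275
R None [0.6417 0.1312] yaw 14.0 cost 81.0 mouth 0.6126 0.124
R scene [0.6431 0.1309] yaw 14.6 cost 29.0 mouth 0.6141 0.1233
R top [0.6406 0.1318] yaw 15.4 cost 34.7 mouth 0.6117 0.1238
```

```bash
python3 -m pendant '[{"x":0,"y":0,"z":0.2,"rx":0,"ry":0,"rz":0,"claw":0},{"x":0,"y":0,"z":0.48,"rx":0,"ry":0,"rz":0.05,"claw":0},{"x":-0.088,"y":-0.167,"z":0.48,"rx":0,"ry":0,"rz":0.619,"claw":0},{"x":-0.088,"y":-0.167,"z":0.48,"rx":0,"ry":0,"rz":0.619,"claw":0},{"x":-0.088,"y":-0.167,"z":0.48,"rx":0,"ry":0,"rz":0.619,"claw":0},{"x":-0.088,"y":-0.167,"z":0.48,"rx":0,"ry":0,"rz":0.619,"claw":0},{"x":-0.088,"y":-0.167,"z":0.48,"rx":0,"ry":0,"rz":0.619,"claw":0},{"x":-0.088,"y":-0.167,"z":0.48,"rx":0,"ry":0,"rz":0.619,"claw":0}]'
```

```text
time_s: 10.2
tcp_pos: [0.4528, 0.1856, 0.1564]
ee_rot: [[0.942, -0.336, -0.002], [-0.336, -0.942, -0.001], [-0.001, 0.001, -1.0]]
wrist_force: [0.2, 0.2, -1.7]
gripper_width: 0.343
gripper_force: 30.0
```

```bash
python3 -m pendant '[{"x":0,"y":0,"z":0,"rx":0,"ry":0,"rz":0.209,"claw":0},{"x":0,"y":0,"z":0,"rx":0,"ry":0,"rz":0.209,"claw":0},{"x":0,"y":0,"z":-0.1,"rx":0,"ry":0,"rz":0.209,"claw":0},{"x":0,"y":0,"z":-0.2,"rx":0,"ry":0,"rz":0.209,"claw":0},{"x":0,"y":0,"z":-0.3,"rx":0,"ry":0,"rz":0.209,"claw":0},{"x":0,"y":0,"z":-0.354,"rx":0,"ry":0,"rz":0.209,"claw":0},{"x":0,"y":0,"z":-0.354,"rx":0,"ry":0,"rz":0.209,"claw":0},{"x":0,"y":0,"z":-0.354,"rx":0,"ry":0,"rz":0.209,"claw":0}]'
python3 - <<'E'
from h import *
state()
p=capture("wrist");save(p,"w4");s=sense()
for l in ["gauge_pin","gauge_tip","block_1_mouth"]:
    print(l,[(np.round(d["centre"],1).tolist(),round(d["conf"],2)) for d in search_frame(p,l)][:3])
t=s["tcp_pos"]+s["ee_rot"]@[.095,0,-.0103];print("pred tip",t.round(4),proj(p,[t]),"mouths px",proj(p,[[.582,.227,.078],[.612,.1238,.078]]))
E
```

```text
time_s: 11.2
tcp_pos: [0.454, 0.1864, 0.0693]
ee_rot: [[0.953, 0.304, 0.001], [0.304, -0.953, 0.001], [0.002, -0.0, -1.0]]
wrist_force: [-0.3, 0.2, -1.7]
gripper_width: 0.346
gripper_force: 30.0
t 11.2 tcp [0.454  0.1864 0.0693] R [[0.953, 0.304, 0.001], [0.304, -0.953, 0.001], [0.002, -0.0, -1.0]] F [-0.3  0.2 -1.7] w 0.346 gf 30.0 j [ 41.  19. -30.   0. -41.  66.]
gauge_pin [([279.1, 217.1], 0.71), ([1.8, 114.3], 0.35)]
gauge_tip [([284.3, 218.5], 0.58), ([555.5, 250.2], 0.55)]
block_1_mouth []
pred tip [0.5446 0.2152 0.0799] [[280.1876879  62.6260939]] mouths px [[280.48074636 -45.9006469 ]
 [553.17576151 -28.0545387 ]]
```

View pics/w4.png

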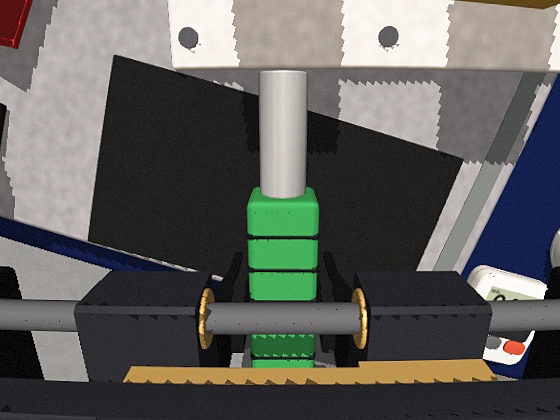

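The gauge is held by the green handle, with the pin end at (283,70), straight and on axis. One composite crop of the two bores from w3 should show which one is wide.

Run:
```python
import cv2,numpy as np
a=cv2.imread("pics/w3.png")
c=[cv2.resize(a[y-40:y+40,x-40:x+40],None,fx=5,fy=5,interpolation=2) for x,y in[(136,243),(68,100)]]
cv2.imwrite("pics/bores.png",np.hstack(c))
```

```text
(no output)
```

View pics/bores.png

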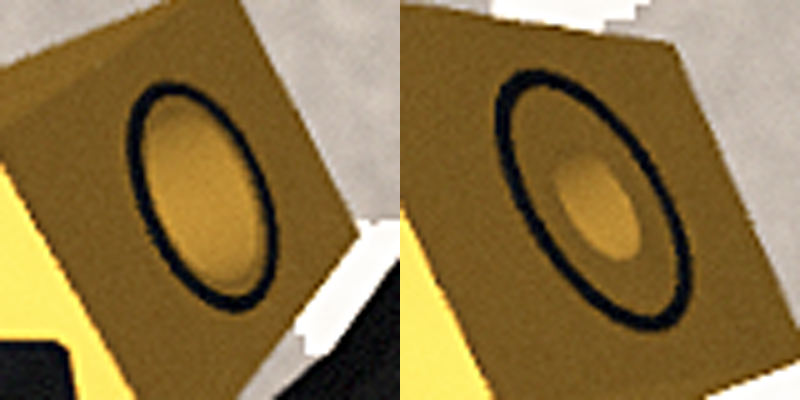

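```bash
python3 -m pendant '[{"x":0.02,"y":0.01,"z":-0.008,"rx":0,"ry":0,"rz":0,"claw":0},{"x":0.047,"y":0.018,"z":-0.008,"rx":0,"ry":0,"rz":0,"claw":0},{"x":0.076,"y":0.028,"z":-0.008,"rx":0,"ry":0,"rz":0,"claw":0},{"x":0.104,"y":0.037,"z":-0.008,"rx":0,"ry":0,"rz":0,"claw":0},{"x":0.118,"y":0.042,"z":-0.008,"rx":0,"ry":0,"rz":0,"claw":0},{"x":0.128,"y":0.045,"z":-0.008,"rx":0,"ry":0,"rz":0,"claw":0},{"x":0.135,"y":0.047,"z":-0.008,"rx":0,"ry":0,"rz":0,"claw":0},{"x":0.135,"y":0.047,"z":-0.008,"rx":0,"ry":0,"rz":0,"claw":0}]'
```

```text
time_s: 12.4
tcp_pos: [0.4872, 0.1977, 0.0666]
ee_rot: [[0.953, 0.303, -0.0], [0.303, -0.953, -0.0], [-0.0, 0.0, -1.0]]
wrist_force: [0.3, 0.1, -1.4]
gripper_width: 0.341
gripper_force: 30.0
```

Left: the bore fills its ring, so it is the wide one. Right: a small hole inside the ring, so it is the narrow one. Now inserting in the left block.

```bash
python3 -m pendant '[{"x":-0.001,"y":0.004,"z":0.004,"rx":0,"ry":0,"rz":0,"claw":0},{"x":0.01,"y":0.007,"z":0.004,"rx":0,"ry":0,"rz":0,"claw":0},{"x":0.02,"y":0.01,"z":0.004,"rx":0,"ry":0,"rz":0,"claw":0},{"x":0.03,"y":0.013,"z":0.004,"rx":0,"ry":0,"rz":0,"claw":0},{"x":0.04,"y":0.016,"z":0.004,"rx":0,"ry":0,"rz":0,"claw":0},{"x":0.05,"y":0.019,"z":0.004,"rx":0,"ry":0,"rz":0,"claw":0},{"x":0.05,"y":0.019,"z":0.004,"rx":0,"ry":0,"rz":0,"claw":0},{"x":0.05,"y":0.019,"z":0.004,"rx":0,"ry":0,"rz":0,"claw":0}]'
```

```text
time_s: 13.4
tcp_pos: [0.4996, 0.2023, 0.0675]
ee_rot: [[0.953, 0.303, -0.0], [0.303, -0.953, -0.0], [-0.0, 0.0, -1.0]]
wrist_force: [1.2, 0.5, -1.8]
gripper_width: 0.341
gripper_force: 30.0
```

```bash
python3 -m pendant '[{"x":0.02,"y":0.006,"z":0,"rx":0,"ry":0,"rz":0,"claw":0},{"x":0.04,"y":0.013,"z":0,"rx":0,"ry":0,"rz":0,"claw":0},{"x":0.06,"y":0.019,"z":0,"rx":0,"ry":0,"rz":0,"claw":0},{"x":0.08,"y":0.026,"z":0,"rx":0,"ry":0,"rz":0,"claw":0},{"x":0.1,"y":0.032,"z":0,"rx":0,"ry":0,"rz":0,"claw":0},{"x":0.12,"y":0.039,"z":0,"rx":0,"ry":0,"rz":0,"claw":0},{"x":0.137,"y":0.044,"z":0,"rx":0,"ry":0,"rz":0,"claw":0},{"x":0.137,"y":0.044,"z":0,"rx":0,"ry":0,"rz":0,"claw":0}]'
python3 - <<'E'
from h import *
state()
p=capture("scene");save(p,"s2",(170,140,330,260),5)
p=capture("wrist");save(p,"w5")
E
```

```text
time_s: 14.4
tcp_pos: [0.5342, 0.2135, 0.0675]
ee_rot: [[0.953, 0.303, 0.0], [0.303, -0.953, 0.0], [0.0, -0.0, -1.0]]
wrist_force: [-0.1, 0.1, -1.2]
gripper_width: 0.341
gripper_force: 30.0
t 14.4 tcp [0.5342 0.2135 0.0675] R [[0.953, 0.303, 0.0], [0.303, -0.953, 0.0], [0.0, -0.0, -1.0]] F [-0.1  0.1 -1.2] w 0.341 gf 30.0 j [ 38.  26. -18.   0. -46.  70.]
```

View pics/w5.png

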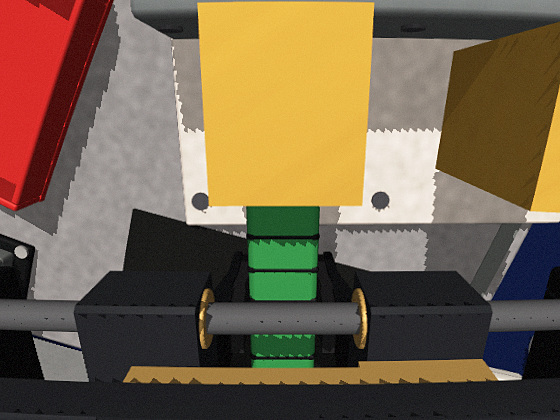

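```bash
python3 -m pendant '[{"x":-0.07,"y":-0.023,"z":0,"rx":0,"ry":0,"rz":0,"claw":0},{"x":-0.17,"y":-0.055,"z":0,"rx":0,"ry":0,"rz":0,"claw":0},{"x":-0.267,"y":-0.086,"z":0,"rx":0,"ry":0,"rz":0,"claw":0},{"x":-0.267,"y":-0.086,"z":0,"rx":0,"ry":0,"rz":0,"claw":0},{"x":-0.22,"y":-0.28,"z":0,"rx":0,"ry":0,"rz":-0.011,"claw":0},{"x":-0.17,"y":-0.493,"z":0,"rx":0,"ry":0,"rz":-0.011,"claw":0},{"x":-0.17,"y":-0.493,"z":0,"rx":0,"ry":0,"rz":-0.011,"claw":0},{"x":-0.17,"y":-0.493,"z":0,"rx":0,"ry":0,"rz":-0.011,"claw":0}]'
python3 - <<'E'
from h import *
state();s=sense()
d=s["ee_rot"][:,0];t=s["tcp_pos"]+.095*d+[0,0,.0103];m=np.array([.612,.1238,.078])
print("tip",t.round(4),"to mouth along",(m-t)@d,"left",(m-t)@-s["ee_rot"][:,1])
E
```

```text
time_s: 15.5
tcp_pos: [0.4922, 0.0903, 0.0678]
ee_rot: [[0.963, 0.27, 0.001], [0.27, -0.963, 0.0], [0.001, -0.0, -1.0]]
wrist_force: [-0.3, 0.4, -1.7]
gripper_width: 0.343
gripper_force: 30.0
t 15.5 tcp [0.4922 0.0903 0.0678] R [[0.963, 0.27, 0.001], [0.27, -0.963, 0.0], [0.001, -0.0, -1.0]] F [-0.3  0.4 -1.7] w 0.343 gf 30.0 j [ 29.  20. -28.   0. -41.  77.]
tip [0.5837 0.1159 0.0782] to mouth along 0.029361010156269057 left -2.0742057297833286e-05
```

```bash
python3 -m pendant '[{"x":0.03,"y":0.008,"z":0,"rx":0,"ry":0,"rz":0,"claw":0},{"x":0.06,"y":0.017,"z":0,"rx":0,"ry":0,"rz":0,"claw":0},{"x":0.084,"y":0.024,"z":0,"rx":0,"ry":0,"rz":0,"claw":0},{"x":0.092,"y":0.026,"z":0,"rx":0,"ry":0,"rz":0,"claw":0},{"x":0.1,"y":0.028,"z":0,"rx":0,"ry":0,"rz":0,"claw":0},{"x":0.108,"y":0.03,"z":0,"rx":0,"ry":0,"rz":0,"claw":0},{"x":0.114,"y":0.032,"z":0,"rx":0,"ry":0,"rz":0,"claw":0},{"x":0.114,"y":0.032,"z":0,"rx":0,"ry":0,"rz":0,"claw":0}]'
```

```text
time_s: 16.5
tcp_pos: [0.52, 0.0982, 0.0676]
ee_rot: [[0.963, 0.27, 0.0], [0.27, -0.963, 0.0], [0.0, -0.0, -1.0]]
wrist_force: [-0.2, -0.6, -1.4]
gripper_width: 0.34
gripper_force: 30.0
```

```bash
python3 -m pendant '[{"x":0.002,"y":0.0006,"z":0,"rx":0,"ry":0,"rz":0,"claw":0},{"x":0.004,"y":0.001,"z":0,"rx":0,"ry":0,"rz":0,"claw":0},{"x":0.006,"y":0.0017,"z":0,"rx":0,"ry":0,"rz":0,"claw":0},{"x":0.008,"y":0.002,"z":0,"rx":0,"ry":0,"rz":0,"claw":0},{"x":0.01,"y":0.003,"z":0,"rx":0,"ry":0,"rz":0,"claw":0},{"x":0.012,"y":0.0033,"z":0,"rx":0,"ry":0,"rz":0,"claw":0},{"x":0.012,"y":0.0033,"z":0,"rx":0,"ry":0,"rz":0,"claw":0},{"x":0.012,"y":0.0033,"z":0,"rx":0,"ry":0,"rz":0,"claw":0}]'
```

```text
time_s: 17.5
tcp_pos: [0.5228, 0.0989, 0.0674]
ee_rot: [[0.963, 0.27, -0.0], [0.27, -0.963, -0.0], [-0.0, 0.0, -1.0]]
wrist_force: [-2.0, -1.2, -1.4]
gripper_width: 0.345
gripper_force: 30.0
```

```bash
python3 -m pendant '[{"x":0.002,"y":0.0006,"z":0,"rx":0,"ry":0,"rz":0,"claw":0},{"x":0.004,"y":0.001,"z":0,"rx":0,"ry":0,"rz":0,"claw":0},{"x":0.006,"y":0.0017,"z":0,"rx":0,"ry":0,"rz":0,"claw":0},{"x":0.008,"y":0.002,"z":0,"rx":0,"ry":0,"rz":0,"claw":0},{"x":0.01,"y":0.003,"z":0,"rx":0,"ry":0,"rz":0,"claw":0},{"x":0.01,"y":0.003,"z":0,"rx":0,"ry":0,"rz":0,"claw":0},{"x":0.01,"y":0.003,"z":0,"rx":0,"ry":0,"rz":0,"claw":0},{"x":0.01,"y":0.003,"z":0,"rx":0,"ry":0,"rz":0,"claw":0}]';python3 - <<'E'
from h import *
state()
p=capture("wrist");save(p,"w6",(140,0,560,330),1.5)
E
```

```text
time_s: 18.5
tcp_pos: [0.5255, 0.0998, 0.0676]
ee_rot: [[0.963, 0.27, 0.0], [0.27, -0.963, 0.0], [0.0, -0.0, -1.0]]
wrist_force: [-2.0, -0.5, -1.8]
gripper_width: 0.342
gripper_force: 30.0
t 18.5 tcp [0.5255 0.0998 0.0676] R [[0.963, 0.27, 0.0], [0.27, -0.963, 0.0], [0.0, -0.0, -1.0]] F [-2.  -0.5 -1.8] w 0.342 gf 30.0 j [ 28.  23. -24.   0. -43.  78.]
```

View pics/w6.png

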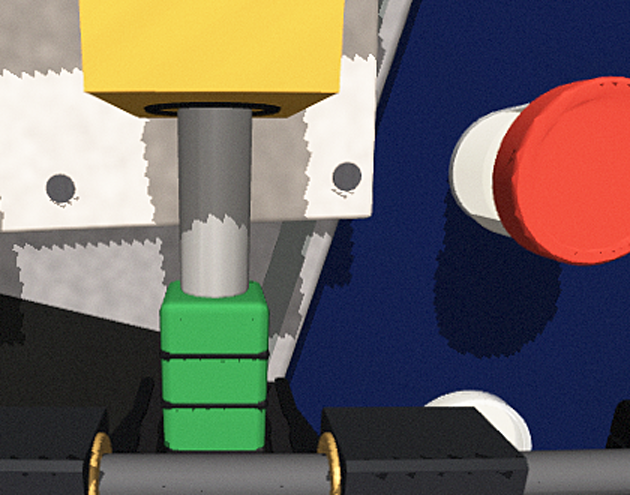

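The pin is against the mouth of the right block, centred on its ring (crop (214,105)), with a steady force of about 2 N. Now back off and carry the gauge to the mat.

```bash
python3 -m pendant '[{"x":-0.07,"y":-0.02,"z":0,"rx":0,"ry":0,"rz":0,"claw":0},{"x":-0.16,"y":-0.045,"z":0,"rx":0,"ry":0,"rz":0,"claw":0},{"x":-0.231,"y":-0.065,"z":0.1,"rx":0,"ry":0,"rz":0,"claw":0},{"x":-0.231,"y":0.1,"z":0.3,"rx":0,"ry":0,"rz":-0.417,"claw":0},{"x":-0.206,"y":0.3,"z":0.3,"rx":0,"ry":0,"rz":-0.417,"claw":0},{"x":-0.206,"y":0.421,"z":0.3,"rx":0,"ry":0,"rz":-0.417,"claw":0},{"x":-0.206,"y":0.421,"z":0.3,"rx":0,"ry":0,"rz":-0.417,"claw":0},{"x":-0.206,"y":0.421,"z":0.3,"rx":0,"ry":0,"rz":-0.417,"claw":0}]'
```

```text
time_s: 19.55
tcp_pos: [0.4748, 0.2064, 0.1432]
ee_rot: [[0.785, -0.62, 0.003], [-0.62, -0.785, 0.002], [0.001, -0.003, -1.0]]
wrist_force: [0.8, -0.3, -1.9]
gripper_width: 0.34
gripper_force: 30.0
```

```bash
python3 -m pendant '[{"x":0,"y":0,"z":-0.1,"rx":0,"ry":0,"rz":-0.117,"claw":0},{"x":0,"y":0,"z":-0.25,"rx":0,"ry":0,"rz":-0.117,"claw":0},{"x":0,"y":0,"z":-0.36,"rx":0,"ry":0,"rz":-0.117,"claw":0},{"x":0,"y":0,"z":-0.4,"rx":0,"ry":0,"rz":-0.117,"claw":0},{"x":0,"y":0,"z":-0.416,"rx":0,"ry":0,"rz":-0.117,"claw":0},{"x":0,"y":0,"z":-0.416,"rx":0,"ry":0,"rz":-0.117,"claw":0},{"x":0,"y":0,"z":-0.416,"rx":0,"ry":0,"rz":-0.117,"claw":0.6},{"x":0,"y":0,"z":-0.416,"rx":0,"ry":0,"rz":-0.117,"claw":0.6}]'
```

```text
time_s: 20.55
tcp_pos: [0.4746, 0.2055, 0.0396]
ee_rot: [[0.514, -0.858, 0.002], [-0.858, -0.514, 0.001], [-0.0, -0.002, -1.0]]
wrist_force: [-0.3, -1.5, -0.2]
gripper_width: 0.488
gripper_force: 0.0
```

```bash
python3 -m pendant '[{"x":0,"y":0,"z":0,"rx":0,"ry":0,"rz":0,"claw":0.7},{"x":0,"y":0,"z":0.15,"rx":0,"ry":0,"rz":0,"claw":0.7},{"x":0,"y":0,"z":0.4,"rx":0,"ry":0,"rz":0,"claw":1},{"x":0.1,"y":0,"z":0.64,"rx":0,"ry":0,"rz":0.417,"claw":1},{"x":0.3,"y":-0.1,"z":0.64,"rx":0,"ry":0,"rz":0.417,"claw":1},{"x":0.5,"y":-0.2,"z":0.64,"rx":0,"ry":0,"rz":0.417,"claw":1},{"x":0.6,"y":-0.25,"z":0.64,"rx":0,"ry":0,"rz":0.417,"claw":1},{"x":0.64,"y":-0.288,"z":0.64,"rx":0,"ry":0,"rz":0.417,"claw":1}]'
python3 - <<'E'
from h import *
state()
p=capture("wrist");save(p,"w7")
for l in ["block_1","gauge_handle"]:
  for r in regions_of(p,l)[:3]: print(l,round(r["conf"],2),r["centre"],at_z(p,[r["centre"]],.118 if l=="block_1" else .063).round(4))
E
```

```text
time_s: 21.55
tcp_pos: [0.6352, 0.1319, 0.1979]
ee_rot: [[0.996, -0.094, -0.0], [-0.094, -0.996, -0.0], [-0.0, 0.0, -1.0]]
wrist_force: [-0.6, -0.2, 0.5]
gripper_width: 1.0
gripper_force: 0.0
t 21.55 tcp [0.6352 0.1319 0.1979] R [[0.996, -0.094, -0.0], [-0.094, -0.996, -0.0], [-0.0, 0.0, -1.0]] F [-0.6 -0.2  0.5] w 1.0 gf 0.0 j [ 26.  25.   2.   0. -67.  59.]
block_1 0.87 [276.5, 201.2] [[0.6489 0.1334 0.118 ]]
block_1 0.6 [154.5, 242.4] [[0.6262 0.2257 0.118 ]]
gauge_handle 0.87 [219.4, 352.7] [[0.4823 0.2086 0.063 ]]
```

View pics/w7.png

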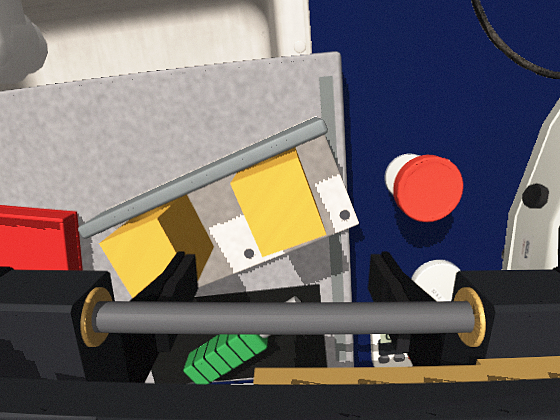

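The gauge lies on the mat at (228,355). The right block's top is centred at (277,203), against the fence.

```bash
python3 -m pendant '[{"x":0.051,"y":0.006,"z":0,"rx":0,"ry":0,"rz":0.116,"claw":1},{"x":0.051,"y":0.006,"z":-0.05,"rx":0,"ry":0,"rz":0.116,"claw":1},{"x":0.051,"y":0.006,"z":-0.2,"rx":0,"ry":0,"rz":0.116,"claw":1},{"x":0.051,"y":0.006,"z":-0.38,"rx":0,"ry":0,"rz":0.116,"claw":1},{"x":0.051,"y":0.006,"z":-0.472,"rx":0,"ry":0,"rz":0.116,"claw":1},{"x":0.051,"y":0.006,"z":-0.472,"rx":0,"ry":0,"rz":0.116,"claw":1},{"x":0.051,"y":0.006,"z":-0.472,"rx":0,"ry":0,"rz":0.116,"claw":0},{"x":0.051,"y":0.006,"z":-0.472,"rx":0,"ry":0,"rz":0.116,"claw":0}]'; python3 -m pendant '[{"x":0,"y":0,"z":0,"rx":0,"ry":0,"rz":0,"claw":0},{"x":0,"y":0,"z":0,"rx":0,"ry":0,"rz":0,"claw":0},{"x":0,"y":0,"z":0,"rx":0,"ry":0,"rz":0,"claw":0},{"x":0,"y":0,"z":0.05,"rx":0,"ry":0,"rz":0,"claw":0},{"x":0,"y":0,"z":0.15,"rx":0,"ry":0,"rz":0,"claw":0},{"x":0,"y":0,"z":0.3,"rx":0,"ry":0,"rz":0,"claw":0},{"x":0,"y":0,"z":0.46,"rx":0,"ry":0,"rz":0,"claw":0},{"x":0,"y":0,"z":0.48,"rx":0,"ry":0,"rz":0,"claw":0}]'
```

```text
time_s: 22.7
tcp_pos: [0.6476, 0.1351, 0.0825]
ee_rot: [[0.965, 0.262, 0.003], [0.262, -0.965, 0.001], [0.003, -0.0, -1.0]]
wrist_force: [0.3, -0.2, -0.5]
gripper_width: 0.853
gripper_force: 0.0
time_s: 23.7
tcp_pos: [0.6482, 0.1351, 0.204]
ee_rot: [[0.965, 0.263, 0.006], [0.263, -0.965, 0.003], [0.007, -0.001, -1.0]]
wrist_force: [-0.0, 0.5, -4.4]
gripper_width: 0.57
gripper_force: 30.0
```

```bash
python3 -m pendant '[{"x":-0.03,"y":0.1,"z":0,"rx":0,"ry":0,"rz":0,"claw":0},{"x":-0.07,"y":0.25,"z":0,"rx":0,"ry":0,"rz":0,"claw":0},{"x":-0.1,"y":0.4,"z":0,"rx":0,"ry":0,"rz":0,"claw":0},{"x":-0.14,"y":0.55,"z":0,"rx":0,"ry":0,"rz":0,"claw":0},{"x":-0.18,"y":0.7,"z":0,"rx":0,"ry":0,"rz":0,"claw":0},{"x":-0.22,"y":0.85,"z":0,"rx":0,"ry":0,"rz":0,"claw":0},{"x":-0.25,"y":0.96,"z":0,"rx":0,"ry":0,"rz":0,"claw":0},{"x":-0.25,"y":0.96,"z":0,"rx":0,"ry":0,"rz":0,"claw":0}]'
python3 - <<'E'
from h import *
state()
p=capture("wrist")
for l,z in [("tray_in",.034),("block_1",.118)]:
  for r in regions_of(p,l)[:2]: print(l,round(r["conf"],2),r["centre"],at_z(p,[r["centre"]],z).round(4))
E
```

```text
time_s: 24.7
tcp_pos: [0.5828, 0.3762, 0.1985]
ee_rot: [[0.964, 0.265, -0.003], [0.265, -0.964, -0.002], [-0.003, 0.001, -1.0]]
wrist_force: [-0.0, 0.5, -4.1]
gripper_width: 0.573
gripper_force: 30.0
t 24.7 tcp [0.5828 0.3762 0.1985] R [[0.964, 0.265, -0.003], [0.265, -0.964, -0.002], [-0.003, 0.001, -1.0]] F [-0.   0.5 -4.1] w 0.573 gf 30.0 j [ 46.  30.   9.  -0. -70.  59.]
tray_in 0.56 [239.6, 166.1] [[0.5945 0.4194 0.034 ]]
block_1 0.96 [277.4, 266.9] [[0.5452 0.3689 0.118 ]]
block_1 0.84 [458.4, 222.4] [[0.6138 0.2511 0.118 ]]
```

```bash
python3 -m pendant '[{"x":0.008,"y":0.103,"z":0,"rx":0,"ry":0,"rz":0,"claw":0},{"x":0.008,"y":0.103,"z":-0.1,"rx":0,"ry":0,"rz":0,"claw":0},{"x":0.008,"y":0.103,"z":-0.2,"rx":0,"ry":0,"rz":0,"claw":0},{"x":0.008,"y":0.103,"z":-0.3,"rx":0,"ry":0,"rz":0,"claw":0},{"x":0.008,"y":0.103,"z":-0.4,"rx":0,"ry":0,"rz":0,"claw":0},{"x":0.008,"y":0.103,"z":-0.45,"rx":0,"ry":0,"rz":0,"claw":0},{"x":0.008,"y":0.103,"z":-0.474,"rx":0,"ry":0,"rz":0,"claw":0},{"x":0.008,"y":0.103,"z":-0.476,"rx":0,"ry":0,"rz":0,"claw":0}]'
```

```text
time_s: 25.85
tcp_pos: [0.5866, 0.4002, 0.082]
ee_rot: [[0.965, 0.262, 0.001], [0.262, -0.965, 0.0], [0.001, -0.0, -1.0]]
wrist_force: [-0.4, -0.9, -3.9]
gripper_width: 0.568
gripper_force: 30.0
```

```bash
python3 -m pendant '[{"x":0,"y":0,"z":-0.006,"rx":0,"ry":0,"rz":0,"claw":0},{"x":0,"y":0,"z":-0.01,"rx":0,"ry":0,"rz":0,"claw":0},{"x":0,"y":0,"z":-0.014,"rx":0,"ry":0,"rz":0,"claw":0},{"x":0,"y":0,"z":-0.014,"rx":0,"ry":0,"rz":0,"claw":0},{"x":0,"y":0,"z":-0.014,"rx":0,"ry":0,"rz":0,"claw":0},{"x":0,"y":0,"z":-0.014,"rx":0,"ry":0,"rz":0,"claw":0.75},{"x":0,"y":0,"z":-0.014,"rx":0,"ry":0,"rz":0,"claw":0.75},{"x":0,"y":0,"z":-0.014,"rx":0,"ry":0,"rz":0,"claw":0.75}]';python3 -m pendant '[{"x":0,"y":0,"z":0,"rx":0,"ry":0,"rz":0,"claw":0.75},{"x":0,"y":0,"z":0.1,"rx":0,"ry":0,"rz":0,"claw":0.75},{"x":0,"y":0,"z":0.3,"rx":0,"ry":0,"rz":0,"claw":0.8},{"x":0,"y":0,"z":0.5,"rx":0,"ry":0,"rz":0,"claw":1},{"x":-0.2,"y":0.2,"z":0.6,"rx":0,"ry":0,"rz":0,"claw":1},{"x":-0.4,"y":0.4,"z":0.6,"rx":0,"ry":0,"rz":0,"claw":1},{"x":-0.6,"y":0.6,"z":0.6,"rx":0,"ry":0,"rz":0,"claw":1},{"x":-0.7,"y":0.7,"z":0.6,"rx":0,"ry":0,"rz":0,"claw":1}]'
python3 - <<'E'
from h import *
state()
p=capture("top");save(p,"t9",(90,130,350,310),3)
E
```

```text
time_s: 26.85
tcp_pos: [0.5866, 0.4006, 0.0789]
ee_rot: [[0.965, 0.263, 0.001], [0.263, -0.965, 0.001], [0.001, -0.001, -1.0]]
wrist_force: [0.2, -0.2, 0.2]
gripper_width: 0.735
gripper_force: 0.0
time_s: 27.85
tcp_pos: [0.4106, 0.5756, 0.2286]
ee_rot: [[0.965, 0.262, 0.0], [0.262, -0.965, 0.001], [0.001, -0.001, -1.0]]
wrist_force: [0.1, 0.0, 0.1]
gripper_width: 0.997
gripper_force: 0.0
t 27.85 tcp [0.4106 0.5756 0.2286] R [[0.965, 0.262, 0.0], [0.262, -0.965, 0.001], [0.001, -0.001, -1.0]] F [0.1 0.  0.1] w 0.997 gf 0.0 j [ 68.  30.  14.   0. -74.  38.]
```

View pics/t9.png

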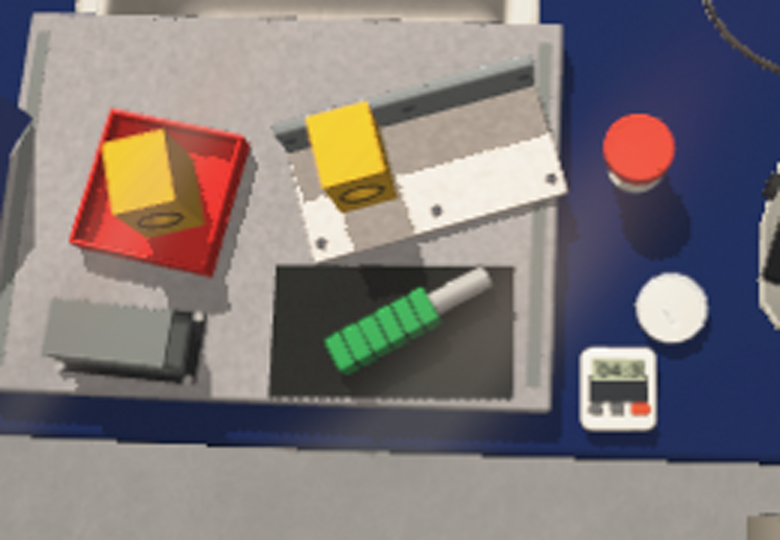

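The narrow block stands in the tray (crop (155,180)), the good block is on the board (350,155), the gauge lies on the mat (410,320), and the bystanders haven't moved. Handing in.

```bash
python3 -c "
from station import *
print(finish_job())"
```

```text
the job is handed in; nothing more can be done
None
```

Job handed in at about 28 s of 72, with no verdict returned: the left block took the pin about 45 mm deep, the right block stopped it at the mouth (about 2 N) and now stands in the red tray, and the gauge lies on the mat with the good block still on the board.

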